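# Set the vacuum head for thick carpet

### The arm

A 6-joint arm with a two-finger parallel gripper is mounted at the origin on the work surface. World frame = base frame: x ahead of the robot, y to its left, z up, the work surface at z = 0. Lengths are in mm, angles in rad, forces in N, time in s.
With the tool pointing down it reaches from about 400 to 925 mm from the base axis. Payload 12.5 kg.
Tool frame: the origin (TCP) lies midway between the tips of the shut fingers; the grasp point (between the pads) lies 19 mm behind it; z points along the fingers, y is the line along which they close (so a half turn about z gives the same grasp; the last joint's range is limited). The gripper opens to 95 mm and grips with 3 to 60 N. Pads are 20 mm wide; open, the fingers measure 119 mm over their backs; the gripper's body (75 mm by 180 mm) begins 59 mm behind the grasp point.
Start: joints at [-1.251, 0.491, 1.559, -0, 1.092, -0.106], TCP at [258.181, -569.203, 191.861] pointing down, gripper open.
Joint ranges: [-3.1, 3.1], [-0.84, 2.19], [0.05, 2.79], [-1.13, 4.28], [0.06, 2.93], [-2.69, 2.69]. Speed limits (rad/s): [2.22, 2.22, 2.79, 3.14, 3.14, 3.14].

### API

Orientations are given as [roll, pitch, yaw] about the fixed x, y, z axes, in that order (R = Rz(yaw) Ry(pitch) Rx(roll)).
In Python, from cell import env gives the robot as it stands.
- The arm moves only by the tool carry_out, never from a script. Its argument "series" is a list of rows, each a list of 4 numbers: the shift along the world's x, y, z normalised to -1 to 1, where 1 is 5 cm, then the turn about the world's z normalised to -1 to 1, where 1 is 6 degrees. In form: [[x, y, z, turn], ...]. A call has exactly 5 rows; each row shifts and turns the commanded pose from where the row before left it; what a row does not reach is not made up. A row lasts 1/10 s, in which the tool goes at most 50 mm and 8.59 degrees, less where a joint would pass 70% of its speed; a pose out of reach is approached as far as the arm can. A call with a number of a shift or a turn outside -1 to 1 is refused whole. A call with a gripper value outside its range is refused whole. "fingers" is the closure, from -1 (fully open) to 1 (shut), set as the call begins (left out, the last holds). The fingers move at their own pace and stop on an object; the grip force is fixed at half the most. Time passes only in rows, so rows that do not move let the fingers close, or fill a call up. It gives the time, the measured TCP pose, the force, the opening and the grip force at its end, in the units of the state.
- env.state(): the state, without advancing time (a new reading comes with each control period).
- env.read_camera(name): name is "scene" or "top" or "wrist"; returns the picture (420x560x3 uint8, red, green, blue); there is no depth.
- env.calibration(name): a dict with "K" (3x3 intrinsics, pixels), "pose" (4x4, takes a point from camera to world coordinates). Camera axes: x right, y down, z forward; pixel columns grow to the right and rows downward; lengths in mm; the calibration is good to about 2 mm. A picture is of the moment at which its call begins: read the wrist's pose just before it. calibration takes no time and is no camera call; for the wrist camera it gives the pose at the moment of the call.
- env.job_done(): hands the job in; it is judged then, once.
Trained networks look in the newest picture that a camera, given by its name, has taken for a name from the list of things; names that differ only in an ending like _2 or _b are one class to them, and where a whole thing is asked for, a point or a joint stands for the part that bears it (a point fixed in the world has none). Each returns a list of dicts, best first, with "conf" (0 to 1); they miss things now and then, are a little off and sometimes report something else, mostly with a low value. They report only what shows in the picture. A call takes as long as a camera call.
- env.look_for(camera, label): "position" ([row, column] as shares, 0 to 1, of the picture: columns of its width, rows of its height, amid what is visible of it).
The state is a dict: "t": time; "joints": joint angles; "qvel": joint speeds; "tau": joint torques, N m; "eef_pos": TCP position; "tcp_rot": TCP orientation; "ft_force": force on the tool from outside, world axes, zero at the start; "moment": the same for the moment, N m; "opening": opening from 0.0 (shut) to 1.0 (fully open); "grip_force": force on a finger pad.
Only numpy, scipy, OpenCV 4.12 (cv2) and the standard library are available. Lean on these libraries where they do the work, as an engineer would, in place of code of your own. Each camera call takes 0.05 s, during which the arm holds its last target. There are 200 camera calls.

### The job

Get the vacuum cleaner's floor head ready for thick carpet. First turn the height dial on its sloping deck until its pointed nose clicks in at the triangular mark, then push the slide switch beside it all the way over to its end farther from the dial (the round mark). Leave the other things on the bench where they are, and let go of everything.

Things in the scene. Friction and masses are not known exactly. Their poses are not given: they have to be found in the camera images.
- head: Vacuum cleaner floor head, fixed, black and grey: 320 mm wide (y), 127 mm high at the back. Origin: centre of its underside; x points from its front to its hose neck. A flat deck (300 mm wide, 150 mm up the slope, centre at -35, 0, 92 mm) is tilted 28 degrees to face up and to -x. The dial is at deck y = -62 mm, the slide switch on the +y side; nothing else rises over 2 mm above the deck.
- dial_grip (a point): Point on the dial's axis, 24 mm above the deck, to grip at. The dial is a black disc 56 mm across with a grey grip bar, 48 mm long, 14 mm thick, from 9 to 32 mm above the deck, with a low pointed nose at one end and a white line on top towards the nose. Turns with the dial: x along the bar to the nose, z out of the deck. Grip across the 14 mm.
- dial_pointer (a point): Tip of the dial's pointed nose, 30 mm from the axis, 10 mm above the deck; same axes as dial_grip.
- dial_mark (a point): Centre of the white triangular mark (about 25 mm) on the deck, 55 mm from the dial's axis. The other marks round the dial are a white square and three 9 mm dots. Axes of the deck: x up the slope, y to the left seen from the front, z out of the deck.
- dial (a joint): Dial angle in rad, growing clockwise looking at the deck. Five click positions: 0 (square), 0.6 (dot), 1.2 (dot, straight up the slope), 1.8 (triangle), 2.4 (dot); stops just beyond 0 and 2.4. A sprung detent of about 0.1 N m pulls it to the nearest position and holds it there.
- switch_top (a point): Centre of the top of the slide switch's ridge, 22 mm above the deck. The ridge is 24 mm long up the slope (deck x), 10 mm thick along its travel (deck y), from 5 to 22 mm above the deck. Axes as dial_mark. It slides to deck +y, away from the dial; on its side towards the dial the deck is clear for some 90 mm, room for shut fingers.
- switch (a joint): Slide switch travel in m: 0 at the end near the dial (bar-shaped mark), 0.030 fully over at the end far from the dial (round mark), a hard stop. It takes about 2 N and stays where it is left.
- can: Bystander: white spray can, 54 mm across, 150 mm tall, standing. Origin: centre of its underside.
- carton: Bystander: cardboard box 100 x 130 x 55 mm. Origin: centre of its underside.
- nozzle: Bystander: black crevice nozzle lying on the bench, 170 mm long, 38 mm high. Origin on the bench; it runs from 55 mm behind it to 115 mm ahead of it along its x.

How it is judged:
By the outcome, as a careful person would: the job done as asked, in the order asked, and still so for the second after the job is handed in, with the robot touching nothing.
It also fails if it takes over 72 s, if anything falls off the work surface, if the arm or the gripper's body presses on something with over 40 N, if the wrist force passes 120 N, or if a joint passes its speed limit or range.

## Working session

There is one attempt and no reset: what is moved stays moved. The work goes in short steps, Python scripts to look and compute and a tool call to move; the robot and the scene stay as the last step left them, time stands still between calls to the robot, and variables do not carry over. Pictures are saved under pics/ and viewed, at most 10 in all, crops included, and the job is handed in when it is done.

Besides the shell and the picture viewer there is one more tool, called after "Emit:" in YAML: its name, and indented under it one key for each argument. carry_out: Moves the arm, as the interface text tells. Its arguments: {"type":"object","properties":{"series":{"type":"array","items":{"type":"array","items":{"type":"number","minimum":-1,"maximum":1}}},"fingers":{"type":"number"}},"required":["series"]}

```bash
mkdir -p pics; cat > h.py <<'E'
from cell import env
import numpy as np, cv2
def snap(cam,name):
    c=env.calibration(cam); im=env.read_camera(cam); cv2.imwrite(f'pics/{name}.png',im[:,:,::-1]); return im,c
def find(cam,lab,n=2): return [(round(d['position'][1]*560,1),round(d['position'][0]*420,1),round(d['conf'],2)) for d in env.look_for(cam,lab)[:n]]
def proj(c,P):
    T=np.linalg.inv(np.array(c['pose'])); p=(T[:3,:3]@np.atleast_2d(P).T+T[:3,3:]); q=np.array(c['K'])@p; return (q[:2]/q[2]).T
def ray(c,uv):
    T=np.array(c['pose']); d=T[:3,:3]@np.linalg.inv(np.array(c['K']))@np.array([uv[0],uv[1],1.]); return T[:3,3],d/np.linalg.norm(d)
def onz(c,uv,z):
    o,d=ray(c,uv); return o+d*(z-o[2])/d[2]
def tri(*cu):
    A=np.zeros((3,3));b=np.zeros(3)
    for c,uv in cu:
        o,d=ray(c,uv); M=np.eye(3)-np.outer(d,d); A+=M;b+=M@o
    return np.linalg.solve(A,b)
E
python3 - <<'E'
from h import *
a=[snap(c,c+'0') for c in('scene','top')]
cv2.imwrite('pics/both.png',cv2.resize(np.vstack([x[0] for x in a])[:,:,::-1],None,fx=.71,fy=.71))
C={'scene':a[0][1],'top':a[1][1]}
for l in['head','dial_grip','dial_pointer','dial_mark','switch_top','can','carton','nozzle']:
    f={c:find(c,l) for c in C}; print(l,f)
    if f['scene'] and f['top']: print('   ',tri(*[(C[c],f[c][0][:2]) for c in C]).round(1))
for c in C: print(c,np.array(C[c]['pose']).round(3).tolist())
s=env.state();print(s['t'],s['eef_pos'],s['tcp_rot'])
E
```

```text
head {'scene': [(295.7, 238.6, 0.94)], 'top': [(282.1, 194.5, 0.83), (300.0, 207.7, 0.27)]}
    [589.6   3.6   8.9]
dial_grip {'scene': [(259.1, 203.0, 0.85)], 'top': [(306.8, 211.7, 0.53)]}
    [524.6 -73.2  93.6]
dial_pointer {'scene': [(260.0, 205.0, 0.65)], 'top': [(308.0, 208.7, 0.81)]}
    [533.6 -74.7  96.6]
dial_mark {'scene': [(266.4, 203.0, 0.73)], 'top': [(299.9, 206.7, 0.66)]}
    [538.4 -54.9 104.9]
switch_top {'scene': [], 'top': [(264.3, 208.3, 0.56)]}
can {'scene': [(456.1, 177.8, 0.73)], 'top': [(127.2, 213.2, 0.9)]}
    [532.1 467.2  78. ]
carton {'scene': [(101.4, 220.1, 0.56)], 'top': [(437.1, 244.3, 0.91), (261.8, 211.2, 0.31)]}
    [ 420.2 -485.3    4.3]
nozzle {'scene': [(112.8, 288.9, 0.8)], 'top': [(421.0, 179.1, 0.89)]}
    [ 631.4 -450.2   -7.8]
scene [[0.215, 0.744, -0.632, 1191.856], [0.976, -0.157, 0.148, -175.342], [0.011, -0.649, -0.761, 871.718], [0.0, 0.0, 0.0, 1.0]]
top [[-0.021, -0.996, 0.089, 420.277], [-1.0, 0.022, 0.007, -3.487], [-0.009, -0.089, -0.996, 1316.423], [0.0, 0.0, 0.0, 1.0]]
0.9 [ 258.18209435 -569.19103329  191.86025833] [ 3.14149961e+00 -2.56417319e-05  4.25769593e-01]
```

View pics/both.png

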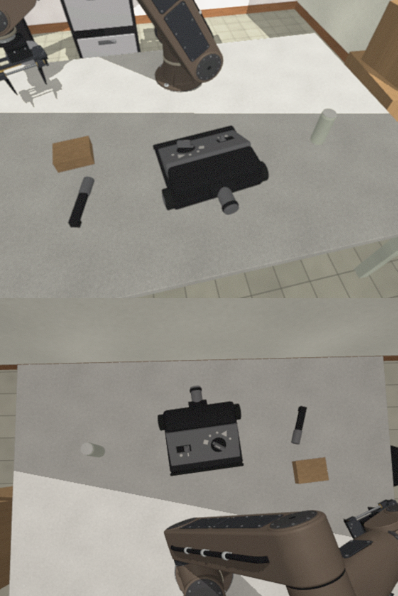

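```bash
python3 - <<'E'
from h import *
a=cv2.imread('pics/top0.png')[135:260,215:350]; b=cv2.imread('pics/scene0.png')[165:300,210:390]
cv2.imwrite('pics/crop1.png',np.vstack([cv2.resize(a,(640,300*2))[:],][:1]))
W=np.array(env.calibration('wrist')['pose']); s=env.state()
print(W.round(2), env.calibration('wrist')['K'])
from scipy.spatial.transform import Rotation as R
T=np.eye(4);T[:3,:3]=R.from_euler('xyz',s['tcp_rot']).as_matrix();T[:3,3]=s['eef_pos']
print((np.linalg.inv(T)@W).round(3))
E
```

```text
[[ 4.1000e-01 -8.8000e-01 -2.3000e-01  3.2310e+02]
 [-9.1000e-01 -4.0000e-01 -1.1000e-01 -5.3891e+02]
 [-0.0000e+00  2.6000e-01 -9.7000e-01  3.8434e+02]
 [ 0.0000e+00  0.0000e+00  0.0000e+00  1.0000e+00]] [[326.46300857   0.         283.2851016 ]
 [  0.         326.46300857 205.50884552]
 [  0.           0.           1.        ]]
[[  -0.      -0.967   -0.257   71.632]
 [   1.      -0.      -0.      -0.746]
 [   0.      -0.257    0.967 -192.473]
 [   0.       0.       0.       1.   ]]
```

View pics/crop1.png

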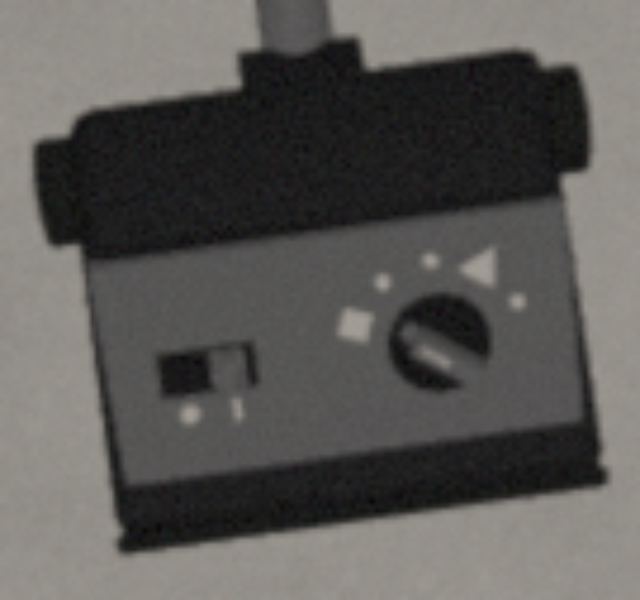

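The crop shows the dial near the top-left positions (bar pointing towards the square, upper left, at about (405,330)). The triangle is at (480,268), the switch at the bar mark (235,365), and the head is yawed by about +8°. I'll move above it for a closer look.

Emit:
carry_out:
  series:
    - [0.3,0.6,0.3,0.5]
    - [0.32,0.7,0.2,0.5]
    - [0.32,0.7,0.1,0.5]
    - [0.32,0.7,0.1,0.5]
    - [0.32,0.7,0.1,0.5]
  fingers: -1

```text
t: 1.4
eef_pos: [337.6, -397.8, 232.2]
tcp_rot: [3.141, 0.0, 0.69]
ft_force: [1.0, -0.4, 0.5]
opening: 0.998
grip_force: 0.0
```

Emit:
carry_out:
  series:
    - [0.32,0.7,0.1,0.5]
    - [0.32,0.7,0.1,0.5]
    - [0.32,0.7,0,0.5]
    - [0.32,0.7,0,0.5]
    - [0.32,0.7,0,0.5]

```text
t: 1.9
eef_pos: [417.6, -222.8, 242.1]
tcp_rot: [3.141, -0.0, 0.951]
ft_force: [-0.6, -1.2, -0.2]
opening: 1.004
grip_force: 0.0
```

Emit:
carry_out:
  series:
    - [0.32,0.7,0,0.5]
    - [0.32,0.7,0,0.5]
    - [0.32,0.7,0,0.5]
    - [0.32,0.7,0,0.5]
    - [0.32,0.7,0,0.5]

```text
t: 2.4
eef_pos: [497.7, -47.6, 242.1]
tcp_rot: [3.141, -0.0, 1.213]
ft_force: [0.7, 0.0, -0.2]
opening: 0.996
grip_force: 0.0
```

```bash
python3 - <<'E'
from h import *
s=env.state();print(s['t'],s['eef_pos'],s['tcp_rot'],s['joints'])
im,c=snap('wrist','w1'); np.savez('w1.npz',K=c['K'],pose=c['pose'])
for l in['dial_grip','dial_pointer','dial_mark','switch_top']: print(l,find('wrist',l))
cv2.imwrite('pics/w1b.png',cv2.resize(im[:,:,::-1],(784,588)))
E
```

```text
2.4 [497.65153591 -47.63587881 242.0509004 ] [ 3.14103767e+00 -1.53678581e-05  1.21340699e+00] [-2.27601175e-01  2.58893646e-01  1.78960244e+00 -6.37419424e-05
  1.09254426e+00  1.29817484e-01]
dial_grip [(330.2, 195.2, 0.64)]
dial_pointer [(329.6, 196.1, 0.74)]
dial_mark []
switch_top [(330.3, 198.6, 0.74), (273.0, 74.6, 0.65)]
```

View pics/w1b.png

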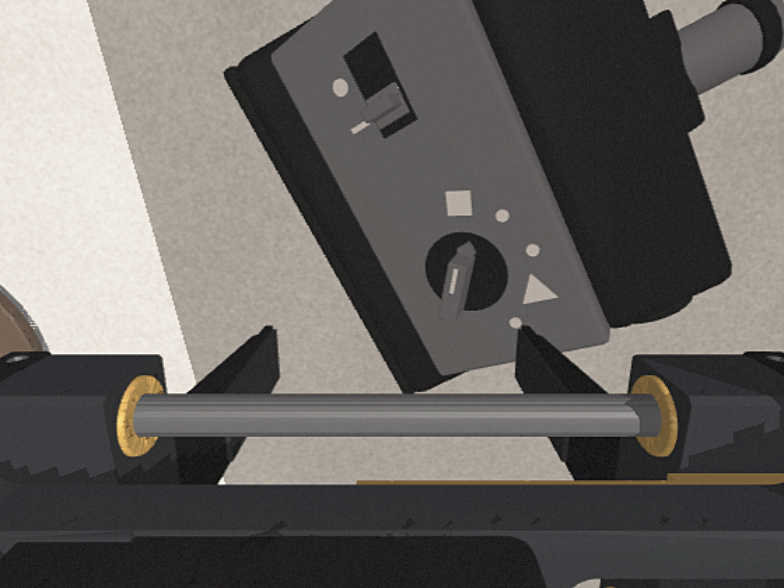

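The wrist view shows the dial disc at about (466,271), with its nose at (467,243) pointing to the square at (458,203), so position 0. The dots are at (502,216), (533,250) and (516,323), and the triangle is at (539,291). The switch ridge is at about (383,104), at its bar-mark end.

```bash
cat >> h.py <<'E'
t=np.radians(28); cs,sn=np.cos(t),np.sin(t)
def deck(p,X,Y,yaw):
    dx,dy,dz=np.array(p,float).T
    hx=-35+dx*cs-dz*sn; hz=92+dx*sn+dz*cs
    return np.stack([X+hx*np.cos(yaw)-dy*np.sin(yaw),Y+hx*np.sin(yaw)+dy*np.cos(yaw),hz],-1)
E
python3 - <<'E'
from h import *
from scipy.optimize import least_squares
c=np.load('w1.npz')
px=np.array([[458,203],[502,216],[533,250],[539,291],[516,323],[466,271],[443,375],[607,343]])/1.4
th=np.array([0,.6,1.2,1.8,2.4])-1.2
def pts(v):
    a,r=v[3:5]; R=np.array([55,r,r,55,r])
    return [[a+R[i]*np.cos(th[i]),-62-R[i]*np.sin(th[i]),0] for i in range(5)]+[[a,-62,9],[-75,-150,0],[75,-150,0]]
w=np.array([1]*6+[.5]*2)
f=lambda v:((proj(c,deck(pts(v),*v[:3]))-px)*w[:,None]).ravel()
s=least_squares(f,[560,0,.14,0,50]); v=s.x; print(v.round(3),s.fun.reshape(-1,2).round(1).tolist())
np.save('v.npy',v); a=v[3]
print('grip',deck([[a,-62,24]],*v[:3]).round(1),'axis base',deck([[a,-62,0]],*v[:3]).round(1))
for d in(0,.3,.6): 
  al=d-1.2; print(d,(proj(c,deck([[a+30*np.cos(al),-62-30*np.sin(al),10],[a-24*np.cos(al),-62+24*np.sin(al),32]],*v[:3]))*1.4).round())
for z,p in((22,[383,104]),):   # switch top
  def g(u): return (proj(c,deck([[u[0],u[1],z]],*v[:3]))-np.array(p)/1.4).ravel()
  u=least_squares(g,[0,50]).x; print('switch deck',u,deck([[*u,z]],*v[:3]))
E
```

```text
[ 5.74755e+02 -5.75300e+00  1.23000e-01 -2.76700e+00  5.40650e+01] [[1.4, -0.8], [0.7, -0.6], [-0.1, -0.7], [-0.4, -0.7], [0.2, -1.8], [-2.2, 3.8], [-1.6, 1.5], [1.9, 0.9]]
grip [[534.  -73.3 111.9]] axis base [[545.2 -71.9  90.7]]
0 [[459. 239.]
 [456. 319.]]
0.3 [[471. 241.]
 [447. 317.]]
0.6 [[482. 247.]
 [438. 313.]]
switch deck [ 7.6891123  71.43286229] [[527.7182431   60.39445905 115.03466661]]
```

Emit:
carry_out:
  series:
    - [0.24,-0.17,-0.6,0]
    - [0.24,-0.17,-0.6,0]
    - [0.24,-0.17,-0.5,0]
    - [0,0,0,0]
    - [0,0,0,0]
  fingers: 0.45

```text
t: 3.15
eef_pos: [532.7, -75.5, 157.2]
tcp_rot: [-3.141, 0.0, 1.209]
ft_force: [0.8, 0.2, -0.7]
opening: 0.641
grip_force: 0.0
```

Emit:
carry_out:
  series:
    - [0,0,0,0]
    - [0,0,0,0]
    - [0,0,0,0]
    - [0,0,0,0]
    - [0,0,0,0]

```text
t: 3.65
eef_pos: [533.2, -74.6, 157.2]
tcp_rot: [3.141, -0.0, 1.211]
ft_force: [0.6, 0.4, -0.2]
opening: 0.285
grip_force: 0.0
```

```bash
python3 - <<'E'
from h import *
v=np.load('v.npy');a=v[3]
im,c=snap('wrist','w2'); np.savez('w2.npz',K=c['K'],pose=c['pose'])
s=env.state();print(s['eef_pos'],s['opening'])
al=-1.1
P=deck([[a,-62,32],[a,-62,0],[a+30*np.cos(al),-62-30*np.sin(al),10]],*v[:3]); print(proj(c,P)*1.4)
print('tcp',proj(c,s['eef_pos'])*1.4)
cv2.imwrite('pics/w2b.png',cv2.resize(im[:,:,::-1],(784,588)))
E
```

```text
[533.18170829 -74.61356066 157.06309894] 0.2778841227163868
[[392.61386845 308.36828426]
 [415.70099632 282.43762882]
 [406.36732031 240.52080018]]
tcp [[398.6697423 333.5202684]]
```

View pics/w2b.png

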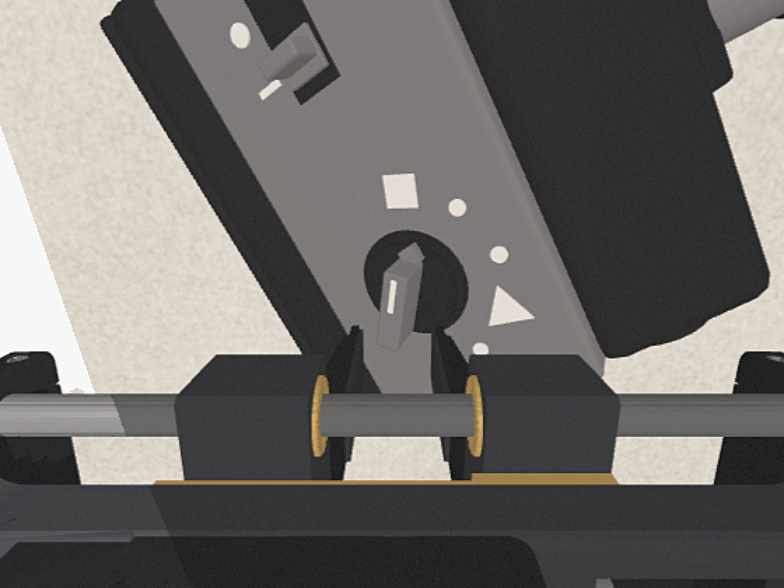

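The bar sits between the finger tips at (357,327) and (437,327), and the disc centre is at about (416,282). I'll zoom in to pin down the bar before descending.

```bash
python3 - <<'E'
from h import *
v=np.load('v.npy');c=np.load('w2.npz')
im=cv2.imread('pics/w2.png')[150:270,240:360]
im=cv2.resize(im,(600,600),interpolation=cv2.INTER_CUBIC); im=np.clip(im*1.8,0,255).astype(np.uint8)
a=v[3]
def draw(al,a,col):
    r=np.array([[24,7],[24,-7],[-24,-7],[-24,7]]); R=np.array([[np.cos(al),-np.sin(al)],[np.sin(al),np.cos(al)]])
    xy=r@np.array([[np.cos(al),-np.sin(al)],[np.sin(al),np.cos(al)]])
    P=deck(np.c_[xy[:,0]+a,xy[:,1]-62,[32]*4],*v[:3]); q=((proj(c,P)-[240,150])*5).astype(int); cv2.polylines(im,[q],True,col,1)
draw(-1.2,a,(0,0,255)); draw(-1.0,a,(0,255,0))
th=np.linspace(0,6.3,60)
for h,col in((0,(255,0,0)),(9,(0,255,255))):
    P=deck(np.c_[a+28*np.cos(th),-62+28*np.sin(th),th*0+h],*v[:3]); cv2.polylines(im,[((proj(c,P)-[240,150])*5).astype(int)],True,col,1)
cv2.imwrite('pics/z2.png',im)
E
```

```text
(no output)
```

View pics/z2.png

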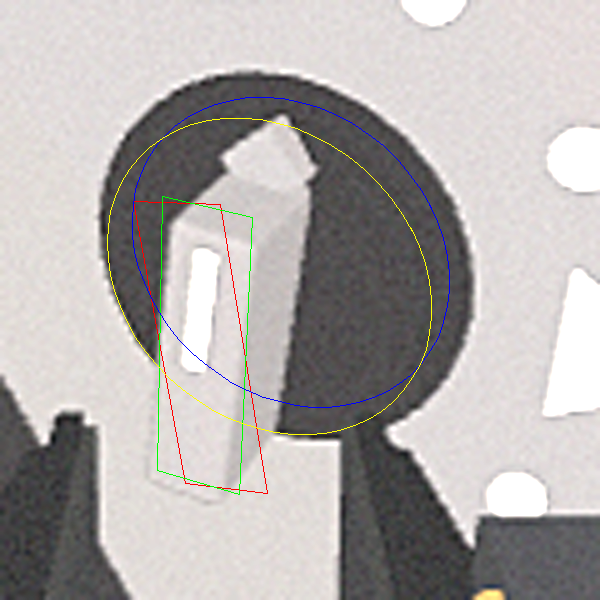

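The overlay puts the bar at dial ≈ 0.2, with its centre within about 1 mm of the model. Now I'll descend around the bar with loose fingers.

Emit:
carry_out:
  series:
    - [0.02,0.01,-0.3,0]
    - [0,0,-0.3,0]
    - [0,0,-0.3,0]
    - [0,0,-0.02,0]
    - [0,0,0,0]
  fingers: 0.45

```text
t: 4.2
eef_pos: [534.2, -74.2, 111.0]
tcp_rot: [-3.141, 0.0, 1.211]
ft_force: [-1.1, 0.1, 0.0]
opening: 0.271
grip_force: 0.0
```

Emit:
carry_out:
  series:
    - [0,0,0,0]
    - [0,0,0,0]
    - [0,0,0,0]
    - [0,0,0,0]
    - [0,0,0,0]
  fingers: 0.6

```text
t: 4.7
eef_pos: [534.2, -74.2, 111.0]
tcp_rot: [3.141, 0.0, 1.211]
ft_force: [-0.3, 0.6, 0.4]
opening: 0.202
grip_force: 0.0
```

Emit:
carry_out:
  series:
    - [0,0,0,-0.8]
    - [0,0,0,-0.8]
    - [0,0,0,-0.8]
    - [0,0,0,-0.8]
    - [0,0,0,-0.8]

```text
t: 5.2
eef_pos: [534.2, -74.2, 110.9]
tcp_rot: [3.142, 0.0, 0.789]
ft_force: [0.4, 0.4, -0.0]
opening: 0.198
grip_force: 0.0
```

```bash
python3 - <<'E'
from h import *
s=env.state();print(s['eef_pos'],s['tcp_rot'],s['ft_force'],s['moment'],s['opening'],s['grip_force'])
E
```

```text
[534.18002181 -74.19785642 110.88675646] [3.14152552e+00 1.95052034e-06 7.88837697e-01] [ 0.37824555  0.37619312 -0.0052336 ] [-0.03224457 -0.00439315 -0.03196108] 0.19769552516954214 0.0
```

Emit:
carry_out:
  series:
    - [0,0,0,-0.8]
    - [0,0,0,-0.8]
    - [0,0,0,-0.8]
    - [0,0,0,-0.8]
    - [0,0,0,-0.8]

```text
t: 5.7
eef_pos: [534.2, -74.2, 110.9]
tcp_rot: [3.142, 0.0, 0.37]
ft_force: [0.2, -0.3, -0.4]
opening: 0.197
grip_force: 0.0
```

```bash
python3 - <<'E'
from h import *
s=env.state();print(s['eef_pos'],s['tcp_rot'],s['ft_force'],s['moment'],s['opening'],s['grip_force'])
im,c=snap('wrist','w3'); np.savez('w3.npz',K=c['K'],pose=c['pose'])
cv2.imwrite('pics/w3b.png',im[100:300,100:500,::-1])
E
```

```text
[534.16556067 -74.20515196 110.89431062] [3.14150475e+00 2.50605648e-05 3.70017656e-01] [ 0.18457676 -0.26326283 -0.36852251] [-0.0271185  -0.0188082   0.02590417] 0.19748461564530476 0.0
```

View pics/w3b.png

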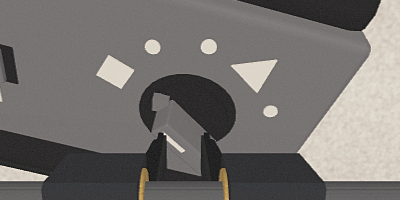

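The nose has moved to the first dot (0.6), with the fingers leading by about 24°. I'll keep turning.

Emit:
carry_out:
  series:
    - [0,0,0,-0.8]
    - [0,0,0,-0.8]
    - [0,0,0,-0.8]
    - [0,0,0,-0.8]
    - [0,0,0,-0.8]

```text
t: 6.25
eef_pos: [534.2, -74.2, 110.9]
tcp_rot: [3.142, 0.0, -0.047]
ft_force: [-0.1, 0.7, 0.9]
opening: 0.199
grip_force: 0.0
```

Emit:
carry_out:
  series:
    - [0,0,0,-0.8]
    - [0,0,0,-0.8]
    - [0,0,0,-0.8]
    - [0,0,0,-0.8]
    - [0,0,0,-0.8]

```text
t: 6.75
eef_pos: [534.2, -74.2, 110.9]
tcp_rot: [3.142, 0.0, -0.466]
ft_force: [-0.7, 0.2, 0.1]
opening: 0.2
grip_force: 0.0
```

Emit:
carry_out:
  series:
    - [0,0,0,-0.8]
    - [0,0,0,-0.8]
    - [0,0,0,-0.6]
    - [0,0,0,-0.6]
    - [0,0,0,0]

```text
t: 7.25
eef_pos: [534.2, -74.2, 110.9]
tcp_rot: [3.142, -0.0, -0.757]
ft_force: [-0.0, 0.3, 0.3]
opening: 0.2
grip_force: 0.0
```

```bash
python3 - <<'E'
from h import *
s=env.state();print(s['eef_pos'],s['tcp_rot'],s['joints'][5],s['ft_force'],s['moment'],s['opening'],s['grip_force'])
im,c=snap('wrist','w4'); np.savez('w4.npz',K=c['K'],pose=c['pose'])
cv2.imwrite('pics/w4b.png',im[60:320,80:520,::-1])
E
```

```text
[534.1935877  -74.20135154 110.88414448] [ 3.14150795e+00 -4.85891656e-05 -7.56981123e-01] 2.0674068183312118 [-0.01275904  0.30337547  0.27231964] [ 0.08957783  0.0466369  -0.01034631] 0.19977870537555853 0.0
```

View pics/w4b.png

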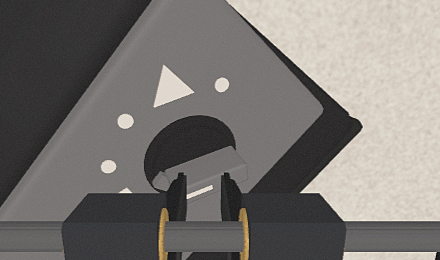

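Comparing w3 and w4, the nose still points toward the square and the fingers occlude the bar, so they passed above it and the dial did not turn. I'll recheck the height by fitting all the views together.

```bash
python3 - <<'E'
from h import *
from scipy.optimize import least_squares
C=[np.load(f'w{i}.npz') for i in(1,2,3,4)]
nan=np.nan
O=[np.array([[458,203],[502,216],[533,250],[539,291],[516,323],[456,281]])/1.4,
   np.array([[400,190],[457,207],[499,254],[509,308],[481,350],[392,297]])/1.4,
   np.array([[115,71],[152,47],[209,46],[256,73],[270,111],[174,143]])+100.,
   np.array([[nan,nan],[108,167],[125,121],[172,92],[222,85],[200,190]])+[80.,60]]
th=np.array([0,.6,1.2,1.8,2.4])-1.2
def res(v,full=False):
    X,Y,yaw,a,r,dz,al,R0,h=v; R=[55,r,r,55,r]
    p=[[a+R[i]*np.cos(th[i]),-62-R[i]*np.sin(th[i]),0] for i in range(5)]+[[a+R0*np.cos(al),-62-R0*np.sin(al),h]]
    P=deck(p,X,Y,yaw)+[0,0,dz]
    e=np.array([proj(C[i],P)-O[i] for i in range(4)])
    return e if full else np.append(np.nan_to_num(e).ravel(),[(R0-10)/5,(al+1.0)*3])
s=least_squares(res,[574,-6,.12,-3,54,0,-1,10,32],loss='soft_l1')
print(s.x.round(3)); print(res(s.x,True).round(1).tolist()); np.save('v2.npy',s.x)
J=s.jac; print('sd',np.sqrt(np.diag(np.linalg.pinv(J.T@J))).round(2))
for i in range(6): 
    print(i,tri(*[(C[k],O[k][i]) for k in range(4) if not np.isnan(O[k][i,0])]).round(1))
E
```

```text
[ 5.58514e+02 -7.85700e+00  1.19000e-01  1.44220e+01  5.48450e+01
 -7.16900e+00 -1.04600e+00  5.83100e+00  2.97370e+01]
[[[0.4, -0.0], [0.1, -0.3], [-0.3, 0.0], [-1.6, 0.3], [-0.5, -0.3], [-2.2, 1.0]], [[0.1, 0.6], [0.2, 0.3], [0.0, 0.3], [-1.7, 1.4], [-0.4, -0.2], [-0.2, 1.0]], [[-0.6, 1.1], [0.3, -0.4], [-0.4, 0.4], [-0.8, -0.0], [0.3, 0.3], [0.2, -0.9]], [[nan, nan], [-0.4, -0.5], [-0.4, -0.0], [-2.0, -4.1], [-0.7, -0.4], [-1.3, 0.2]]]
sd [0.27 0.21 0.01 0.29 0.35 0.74 0.18 0.83 1.36]
0 [555.2 -19.   98.2]
1 [579.5 -36.5 113.1]
2 [592.  -66.4 117.1]
3 [587.2 -97.2 116.1]
4 [ 567.3 -120.7  101.6]
5 [532.5 -68.3 120.2]
```

Emit:
carry_out:
  series:
    - [0,0,0.1,0.92]
    - [0,0,0,0.92]
    - [0,0,0,0.92]
    - [0,0,0,0.92]
    - [0,0,0,0.92]
  fingers: 0.45

```text
t: 7.8
eef_pos: [534.2, -74.2, 115.9]
tcp_rot: [3.142, -0.0, -0.269]
ft_force: [0.6, -0.0, 0.3]
opening: 0.271
grip_force: 0.0
```

Emit:
carry_out:
  series:
    - [0,0,0,0.92]
    - [0,0,0,0.92]
    - [0,0,0,0.92]
    - [0,0,0,0.92]
    - [0,0,0,0.92]

```text
t: 8.3
eef_pos: [534.2, -74.2, 115.9]
tcp_rot: [3.141, 0.0, 0.213]
ft_force: [-0.6, -0.1, 0.4]
opening: 0.276
grip_force: 0.0
```

Emit:
carry_out:
  series:
    - [0,0,0,0.92]
    - [0,0,0,0.92]
    - [0,0,0,0.92]
    - [0,0,0,0.92]
    - [0,0,0,0.92]

```text
t: 8.8
eef_pos: [534.2, -74.2, 115.9]
tcp_rot: [3.142, 0.0, 0.695]
ft_force: [-0.2, 1.6, -0.1]
opening: 0.272
grip_force: 0.0
```

Emit:
carry_out:
  series:
    - [0,0,0,0.92]
    - [0,0,0,0.92]
    - [0,0,0,0.92]
    - [0,0,0,0.92]
    - [0,0,0,0.92]

```text
t: 9.3
eef_pos: [534.2, -74.2, 115.9]
tcp_rot: [3.141, 0.0, 1.176]
ft_force: [-0.3, 0.4, 0.4]
opening: 0.272
grip_force: 0.0
```

Emit:
carry_out:
  series:
    - [0,0,-0.1,0]
    - [0,0,0,0]
    - [0,0,0,0]
    - [0,0,0,0]
    - [0,0,0,0]
  fingers: 1

```text
t: 9.8
eef_pos: [534.2, -74.2, 110.9]
tcp_rot: [3.141, -0.0, 1.169]
ft_force: [-0.8, 0.5, 0.2]
opening: 0.006
grip_force: 0.0
```

Fully shut without touching anything, so the real tips are above the bar. I'll probe down gently.

Emit:
carry_out:
  series:
    - [0,0,-0.02,0]
    - [0,0,-0.02,0]
    - [0,0,-0.02,0]
    - [0,0,0,0]
    - [0,0,0,0]

```text
t: 10.3
eef_pos: [534.2, -74.2, 107.8]
tcp_rot: [-3.142, 0.0, 1.169]
ft_force: [-0.1, 0.3, -0.1]
opening: 0.001
grip_force: 0.0
```

Emit:
carry_out:
  series:
    - [0,0,-0.02,0]
    - [0,0,-0.02,0]
    - [0,0,-0.02,0]
    - [0,0,0,0]
    - [0,0,0,0]

```text
t: 10.8
eef_pos: [534.2, -74.2, 104.8]
tcp_rot: [3.142, 0.0, 1.169]
ft_force: [0.1, 0.2, 0.7]
opening: 0.004
grip_force: 0.0
```

```bash
python3 - <<'E'
from h import *
im,c=snap('wrist','w5'); np.savez('w5.npz',K=c['K'],pose=c['pose'])
s,cs_=snap('scene','s5'); tp,ct=snap('top','t5')
S=env.state(); print(S['eef_pos'])
A=cv2.resize(im[110:310,160:420],(520,400)); 
p=proj(cs_,S['eef_pos'])[0]; q=proj(ct,S['eef_pos'])[0]; print(p,q, proj(c,S['eef_pos']))
g=lambda I,p:cv2.resize(I[int(p[1])-33:int(p[1])+34,int(p[0])-33:int(p[0])+34],(280,280),interpolation=cv2.INTER_CUBIC)
B=np.vstack([g(s,p),g(tp,q)]); o=np.zeros((560,800,3),np.uint8); o[:400,:520]=A; o[:,520:]=B
cv2.imwrite('pics/m5.png',o[:,:,::-1])
E
```

```text
[534.21378805 -74.18502354 104.9111804 ]
[260.17151696 202.97084638] [307.99037413 208.21999382] [[284.82304109 238.20481864]]
```

View pics/m5.png

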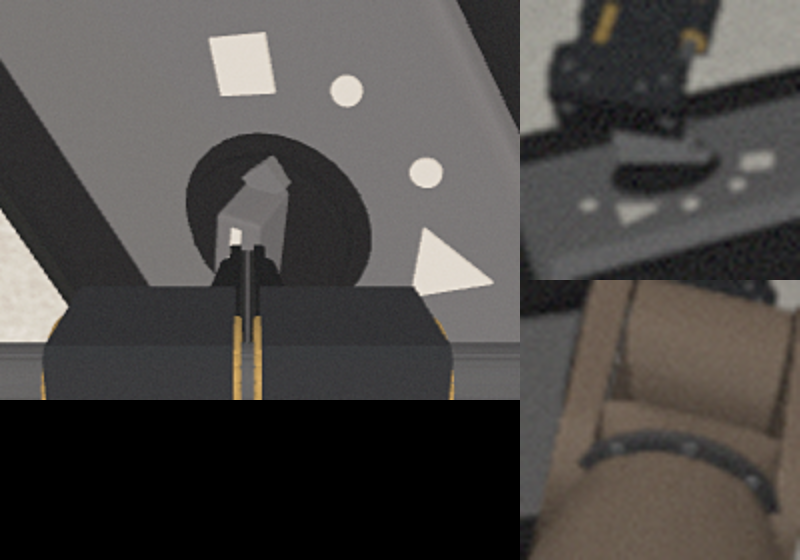

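Wrist view: the shut finger tips at (248,247) cover the bar's tail and sit over it, not beside it. By their image scale the real tips are about 20 mm short of the stated TCP, so I'll keep probing for contact.

Emit:
carry_out:
  series:
    - [0,0,-0.02,0]
    - [0,0,-0.02,0]
    - [0,0,-0.02,0]
    - [0,0,0,0]
    - [0,0,0,0]

```text
t: 11.45
eef_pos: [534.3, -74.2, 102.1]
tcp_rot: [3.141, -0.0, 1.169]
ft_force: [-0.4, 1.0, 4.6]
opening: 0.002
grip_force: 2.0
```

Emit:
carry_out:
  series:
    - [0,0,-0.02,0]
    - [0,0,-0.02,0]
    - [0,0,-0.02,0]
    - [0,0,0,0]
    - [0,0,0,0]

```text
t: 11.95
eef_pos: [535.2, -74.4, 100.5]
tcp_rot: [3.138, -0.001, 1.169]
ft_force: [-2.0, 0.6, 19.6]
opening: 0.004
grip_force: 15.9
```

Contact at z ≈ 102 means the tips are effectively about 19.5 mm higher than the reported TCP. Lift, open, and descend around the bar.

Emit:
carry_out:
  series:
    - [0,0,0.2,0]
    - [0,0,0.1,0]
    - [0,0,0,0]
    - [0,0,0,0]
    - [0,0,0,0]
  fingers: 0.42

```text
t: 12.45
eef_pos: [534.0, -74.2, 113.5]
tcp_rot: [-3.141, 0.0, 1.169]
ft_force: [0.5, 0.2, -0.6]
opening: 0.287
grip_force: 0.0
```

Emit:
carry_out:
  series:
    - [0,0,-0.1,0]
    - [0,0,-0.1,0]
    - [0,0,-0.06,0]
    - [0,0,0,0]
    - [0,0,0,0]

```text
t: 12.95
eef_pos: [534.2, -74.2, 100.7]
tcp_rot: [-3.141, 0.0, 1.169]
ft_force: [0.6, 1.0, -0.2]
opening: 0.291
grip_force: 0.0
```

Emit:
carry_out:
  series:
    - [0,0,-0.04,0]
    - [0,0,-0.04,0]
    - [0,0,-0.04,0]
    - [0,0,0,0]
    - [0,0,0,0]

```text
t: 13.45
eef_pos: [534.2, -74.2, 94.8]
tcp_rot: [3.142, 0.0, 1.169]
ft_force: [-0.5, -0.1, -0.2]
opening: 0.289
grip_force: 0.0
```

Free of contact and straddling the bar. A bit lower, then close to verify there is something between the pads.

Emit:
carry_out:
  series:
    - [0,0,-0.04,0]
    - [0,0,-0.03,0]
    - [0,0,0,0]
    - [0,0,0,0]
    - [0,0,0,0]

```text
t: 13.95
eef_pos: [534.2, -74.2, 91.4]
tcp_rot: [3.141, 0.0, 1.169]
ft_force: [-0.1, -0.3, -0.7]
opening: 0.289
grip_force: 0.0
```

Emit:
carry_out:
  series:
    - [0,0,0,0]
    - [0,0,0,0]
    - [0,0,0,0]
    - [0,0,0,0]
    - [0,0,0,0]
  fingers: 0.65

```text
t: 14.45
eef_pos: [532.7, -73.7, 91.1]
tcp_rot: [-3.138, 0.0, 1.169]
ft_force: [-5.8, 2.3, 2.1]
opening: 0.176
grip_force: 7.6
```

Bar confirmed between the fingers (16.7 mm). Recentre by about 1.5 mm and turn.

Emit:
carry_out:
  series:
    - [-0.03,0.01,0,0]
    - [0,0,0,-0.6]
    - [0,0,0,-0.8]
    - [0,0,0,-0.8]
    - [0,0,0,-0.8]
  fingers: 0.6

```text
t: 14.95
eef_pos: [531.7, -73.6, 91.2]
tcp_rot: [-3.14, 0.001, 0.852]
ft_force: [-6.6, -0.5, 2.1]
opening: 0.2
grip_force: 2.9
```

Emit:
carry_out:
  series:
    - [0,0,0,-0.8]
    - [0,0,0,-0.8]
    - [0,0,0,-0.8]
    - [0,0,0,-0.8]
    - [0,0,0,-0.8]

```text
t: 15.45
eef_pos: [531.5, -73.3, 91.2]
tcp_rot: [-3.14, 0.002, 0.433]
ft_force: [-6.6, 2.7, 3.9]
opening: 0.202
grip_force: 8.7
```

Emit:
carry_out:
  series:
    - [-0.03,0.01,0,-0.8]
    - [0,0,0,-0.8]
    - [0,0,0,-0.8]
    - [0,0,0,-0.8]
    - [0,0,0,-0.8]

```text
t: 15.95
eef_pos: [531.6, -73.5, 91.5]
tcp_rot: [3.141, -0.001, 0.014]
ft_force: [0.4, -1.6, -0.2]
opening: 0.201
grip_force: 0.8
```

Emit:
carry_out:
  series:
    - [0,0,0,-0.8]
    - [0,0,0,-0.8]
    - [0,0,0,-0.8]
    - [0,0,0,-0.8]
    - [0,0,0,-0.8]

```text
t: 16.45
eef_pos: [530.7, -72.4, 91.6]
tcp_rot: [-3.141, 0.001, -0.404]
ft_force: [-4.4, 10.7, 10.1]
opening: 0.204
grip_force: 23.3
```

```bash
python3 - <<'E'
from h import *
s=env.state();print(s['eef_pos'],s['tcp_rot'],s['ft_force'],s['moment'],s['opening'],s['grip_force'],s['joints'].round(2) if hasattr(s['joints'],'round') else s['joints'])
im,c=snap('wrist','w6'); np.savez('w6.npz',K=c['K'],pose=c['pose'])
cv2.imwrite('pics/w6b.png',cv2.resize(im[60:320,80:520,::-1],None,fx=1.6,fy=1.6))
E
```

```text
[530.66190823 -72.42217266  91.62173248] [-3.14116598e+00  1.30326376e-03 -4.04270378e-01] [-4.3652984  10.6870476  10.14659179] [1.74028035 1.09642261 0.56111584] 0.20400048627656336 23.253911300562322 [-0.26  0.5   1.88  0.    0.76  1.72]
```

View pics/w6b.png

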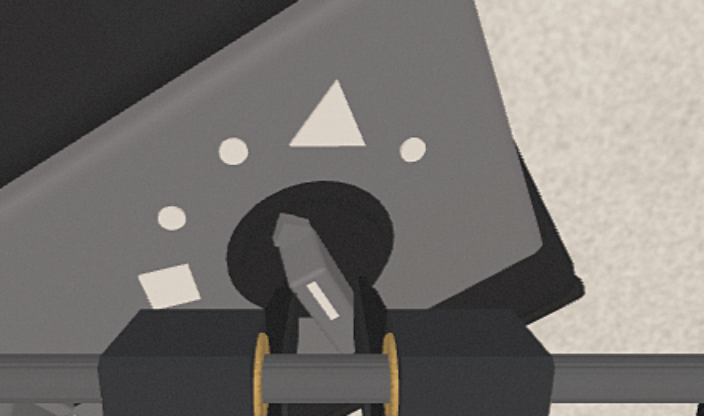

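The nose has passed the straight-up dot, at about 1.3, with the triangle next. Continue about 24°, relieving the side force.

Emit:
carry_out:
  series:
    - [-0.01,0.02,0,-0.7]
    - [0,0,0,-0.7]
    - [0,0,0,-0.7]
    - [0,0,0,-0.7]
    - [0,0,0,0]

```text
t: 17.0
eef_pos: [530.7, -72.2, 91.5]
tcp_rot: [-3.142, -0.0, -0.696]
ft_force: [-0.7, 0.2, 0.0]
opening: 0.201
grip_force: 0.3
```

```bash
cat > ang.py <<'E'
from h import *
import sys
n=sys.argv[1]
s=env.state();print(np.round(s['eef_pos'],1),s['tcp_rot'][2],np.round(s['ft_force'],1),np.round(s['moment'],2),round(s['opening'],3),s['t'])
im,c=snap('wrist',n); np.savez(n+'.npz',K=c['K'],pose=c['pose'])
v=np.load('v.npy'); a=v[3]
# brightness-match: score nose visibility: bright nose (10mm) against black disc along candidate angles
g=cv2.cvtColor(im,cv2.COLOR_RGB2GRAY).astype(np.float32)
for th in np.arange(0,2.7,.1):
    al=th-1.2
    P=deck([[a+r*np.cos(al),-62-r*np.sin(al),10] for r in(25.,26.5,28.)],*v[:3]); q=proj(c,P).astype(np.float32)
    print(round(th,1),cv2.remap(g,q[None,:,0],q[None,:,1],cv2.INTER_LINEAR).mean().round(),end='; ')
print()
E
python3 ang.py w7
```

```text
[530.7 -72.2  91.5] -0.69572837642826 [-0.7  0.2  0. ] [0.07 0.15 0.03] 0.201 17.0
0.0 43.0; 0.1 43.0; 0.2 43.0; 0.3 43.0; 0.4 43.0; 0.5 43.0; 0.6 41.0; 0.7 40.0; 0.8 43.0; 0.9 41.0; 1.0 42.0; 1.1 43.0; 1.2 43.0; 1.3 44.0; 1.4 44.0; 1.5 43.0; 1.6 61.0; 1.7 101.0; 1.8 113.0; 1.9 82.0; 2.0 53.0; 2.1 42.0; 2.2 44.0; 2.3 42.0; 2.4 42.0; 2.5 42.0; 2.6 40.0;
```

The nose is detected at about 1.8 and the forces are zero, so it has clicked in at the triangle. Release and lift, turning the tool to the deck axes.

Emit:
carry_out:
  series:
    - [0,0,0,0]
    - [0,0,0,0]
    - [0,0,0.2,0]
    - [0,0,0.4,0]
    - [0,0,0.6,0]
  fingers: 0.52

```text
t: 17.55
eef_pos: [530.1, -72.1, 151.6]
tcp_rot: [3.141, 0.002, -0.694]
ft_force: [-0.0, 0.5, 0.4]
opening: 0.238
grip_force: 0.0
```

Emit:
carry_out:
  series:
    - [0,0.4,0.6,0.9]
    - [0,0.5,0.4,0.9]
    - [0,0.5,0,0.9]
    - [0,0.4,0,0.9]
    - [0,0,0,0.9]
  fingers: 1

```text
t: 18.05
eef_pos: [530.6, 19.7, 202.4]
tcp_rot: [-3.141, -0.001, -0.217]
ft_force: [-0.3, 0.3, 0.1]
opening: 0.004
grip_force: 0.0
```

Emit:
carry_out:
  series:
    - [0,0,0,0.9]
    - [0,0,0,0.9]
    - [0,0,0,0.9]
    - [0,0,0,0.7]
    - [0,0,0,0]

```text
t: 18.55
eef_pos: [530.7, 17.8, 202.0]
tcp_rot: [3.141, -0.001, 0.134]
ft_force: [-0.8, -0.3, -0.1]
opening: 0.009
grip_force: 0.0
```

```bash
python3 ang.py w8; python3 - <<'E'
from h import *
from scipy.optimize import least_squares
v=np.load('v.npy'); c=np.load('w8.npz')
f=find('wrist','switch_top',3); print(f)
for p in f:
  u=least_squares(lambda u:(proj(c,deck([[u[0],u[1],22]],*v[:3]))-np.array(p[:2])).ravel(),[0,50]).x; print('deck',u.round(1))
for y in(44,84,88): print(y,deck([[7,y,12]],*v[:3]).round(1), 'eef z -19.5')
E
```

```text
[530.7  17.8 202. ] 0.13406547710597194 [-0.8 -0.3 -0.1] [ 0.01 -0.03 -0.06] 0.009 18.55
0.0 40.0; 0.1 41.0; 0.2 44.0; 0.3 39.0; 0.4 40.0; 0.5 41.0; 0.6 40.0; 0.7 41.0; 0.8 41.0; 0.9 41.0; 1.0 40.0; 1.1 41.0; 1.2 40.0; 1.3 41.0; 1.4 42.0; 1.5 39.0; 1.6 51.0; 1.7 97.0; 1.8 112.0; 1.9 110.0; 2.0 89.0; 2.1 64.0; 2.2 40.0; 2.3 39.0; 2.4 40.0; 2.5 40.0; 2.6 48.0; 
[(237.1, 192.5, 0.73)]
deck [15.9 69.5]
44 [[535.1  33.7 105.9]] eef z -19.5
84 [[530.2  73.4 105.9]] eef z -19.5
88 [[529.7  77.3 105.9]] eef z -19.5
```

Dial confirmed at 1.8 after release. Descend shut fingers on the dial side of the switch.

Emit:
carry_out:
  series:
    - [0.05,0.14,-0.6,0]
    - [0.05,0.14,-0.6,0]
    - [0,0,-0.5,0]
    - [0,0,0,0]
    - [0,0,0,0]

```text
t: 19.15
eef_pos: [535.9, 31.7, 116.9]
tcp_rot: [3.142, 0.0, 0.132]
ft_force: [-0.4, 1.2, 0.2]
opening: 0.007
grip_force: 0.0
```

Emit:
carry_out:
  series:
    - [0,0,-0.1,0]
    - [0,0,-0.1,0]
    - [0,0,-0.1,0]
    - [0,0,-0.1,0]
    - [0,0,-0.1,0]

```text
t: 19.65
eef_pos: [535.7, 31.8, 91.0]
tcp_rot: [3.141, -0.0, 0.132]
ft_force: [-0.1, -0.1, -0.5]
opening: 0.006
grip_force: 0.0
```

Emit:
carry_out:
  series:
    - [0,0,-0.05,0]
    - [-0.02,0.14,0,0]
    - [-0.02,0.14,0,0]
    - [-0.02,0.14,0,0]
    - [-0.02,0.14,0,0]

```text
t: 20.15
eef_pos: [531.8, 60.5, 89.0]
tcp_rot: [3.141, -0.001, 0.133]
ft_force: [1.8, -2.6, -1.1]
opening: 0.005
grip_force: 0.9
```

Emit:
carry_out:
  series:
    - [-0.01,0.08,0,0]
    - [-0.01,0.08,0,0]
    - [-0.01,0.08,0,0]
    - [-0.01,0.04,0,0]
    - [0,0,0,0]

```text
t: 20.65
eef_pos: [529.5, 74.1, 88.9]
tcp_rot: [-3.142, 0.0, 0.133]
ft_force: [-0.5, -0.2, -0.2]
opening: 0.004
grip_force: 0.0
```

Pushing at about 2.6 N. Continue to the hard stop.

Emit:
carry_out:
  series:
    - [0,0.04,0,0]
    - [0,0.04,0,0]
    - [0,0.02,0,0]
    - [0,0,0,0]
    - [0,0,0,0]

```text
t: 21.15
eef_pos: [529.8, 78.9, 88.9]
tcp_rot: [-3.142, -0.0, 0.132]
ft_force: [0.5, -0.3, -0.7]
opening: 0.005
grip_force: 0.0
```

```bash
python3 - <<'E'
from h import *
from scipy.optimize import least_squares
v=np.load('v.npy'); im,c=snap('wrist','w9'); 
s=env.state(); print(np.round(s['eef_pos'],1),s['ft_force'])
f=find('wrist','switch_top',3); print(f)
for p in f:
  u=least_squares(lambda u:(proj(c,deck([[u[0],u[1],22]],*v[:3]))-np.array(p[:2])).ravel(),[0,50]).x; print('deck',u.round(1))
E
```

```text
[529.8  78.9  88.9] [-0.75062878  0.69633999  0.32416229]
[(260.6, 234.8, 0.8)]
deck [ 28.9 101.8]
```

Emit:
carry_out:
  series:
    - [0,0.03,0,0]
    - [0,0.03,0,0]
    - [0,0,0,0]
    - [0,0,0,0]
    - [0,0,0,0]

```text
t: 21.75
eef_pos: [529.8, 79.7, 88.9]
tcp_rot: [3.139, 0.001, 0.133]
ft_force: [0.3, -18.1, 1.5]
opening: 0.007
grip_force: 8.8
```

Emit:
carry_out:
  series:
    - [0,0.03,0,0]
    - [0,0.03,0,0]
    - [0,0,0,0]
    - [0,0,0,0]
    - [0,0,0,0]

```text
t: 22.25
eef_pos: [529.8, 80.4, 88.9]
tcp_rot: [3.135, 0.001, 0.134]
ft_force: [-1.0, -37.7, 1.7]
opening: 0.002
grip_force: 18.3
```

The hard stop has been reached (force rising, 38 N on the fingertips). Back off and lift clear.

Emit:
carry_out:
  series:
    - [0,-0.2,0,0]
    - [0,-0.1,0,0]
    - [0,0,0.3,0]
    - [0,0,0.6,0]
    - [0,0,0.8,0]

```text
t: 22.75
eef_pos: [528.9, 70.1, 173.7]
tcp_rot: [-3.141, 0.003, 0.133]
ft_force: [0.9, -0.3, 0.4]
opening: 0.005
grip_force: 0.0
```

Emit:
carry_out:
  series:
    - [0,-0.5,0.5,0]
    - [0,-0.5,0.3,0]
    - [0,0,0,0]
    - [0,0,0,0]
    - [0,0,0,0]

```text
t: 23.25
eef_pos: [529.3, 20.5, 213.0]
tcp_rot: [-3.141, 0.001, 0.133]
ft_force: [0.9, -0.7, -0.1]
opening: 0.008
grip_force: 0.0
```

```bash
python3 ang.py w10; cp pics/w10.png pics/final.png
```

```text
[529.3  20.5 213. ] 0.1328911310818588 [ 0.9 -0.7 -0.1] [0.04 0.03 0.  ] 0.008 23.25
0.0 37.0; 0.1 38.0; 0.2 39.0; 0.3 42.0; 0.4 40.0; 0.5 39.0; 0.6 39.0; 0.7 37.0; 0.8 39.0; 0.9 38.0; 1.0 38.0; 1.1 38.0; 1.2 39.0; 1.3 40.0; 1.4 38.0; 1.5 39.0; 1.6 46.0; 1.7 91.0; 1.8 105.0; 1.9 106.0; 2.0 84.0; 2.1 61.0; 2.2 32.0; 2.3 37.0; 2.4 36.0; 2.5 40.0; 2.6 41.0;
```

View pics/final.png

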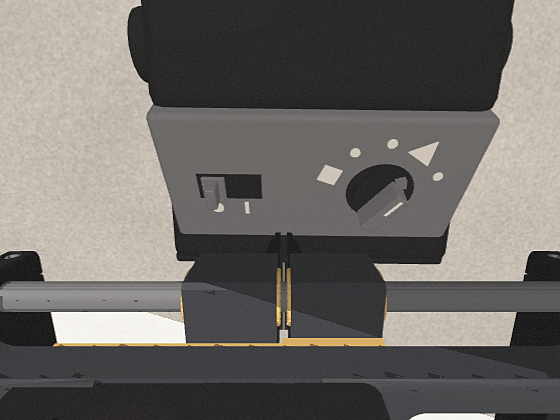

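The final view shows the ridge at the far end by the round mark (212,190) and the dial's nose at (402,183), reading about 1.8 towards the triangle (425,152). The gripper is clear, so I'm handing in.

```bash
python3 -c "
from cell import env
print(env.job_done())"
```

```text
the job is handed in; nothing more can be done
None
```

The dial is clicked in at the triangle, the slide switch is against its far stop at the round mark, the gripper is clear, and the job was handed in at about 23 s; no verdict came back.

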